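# Change over the tilt-out parts bins

## Robot

A 6-joint arm with a two-finger parallel gripper is mounted at the origin on the work surface. World frame = base frame: x ahead of the robot, y to its left, z up, the work surface at z = 0. Lengths are in m, angles in rad, forces in N, time in s.
With the tool pointing down it reaches from about 0.3 to 0.775 m from the base axis. Payload 14.6 kg.
Tool frame: the origin (TCP) lies between the finger pads; the fingertips stand ctrl.tip_extent ahead of it and the grasp point (between the pads) lies 3 mm ahead of it (ctrl.tip_extent is the distance from the TCP to the fingertips, in m); z points along the fingers, y is the line along which they close (so a half turn about z gives the same grasp; the last joint's range is limited). The gripper opens to 94 mm and grips with 3 to 60 N. Pads are 16 mm wide; open, the fingers measure 119 mm over their backs; the gripper's body (75 mm by 177 mm) begins 78 mm behind the grasp point.
Start: joints at [1.094, 0.3, 1.521, -0, 1.321, -0.067], TCP at [0.219, 0.504, 0.227] pointing down, gripper open.
Joint ranges: [-3.03, 3.03], [-0.79, 2.21], [0.23, 2.52], [-1.04, 4.18], [0, 3.07], [-2.55, 2.55]. Speed limits (rad/s): [2.22, 2.22, 2.57, 3.14, 3.14, 3.14].

## Interface

Orientations are given as [roll, pitch, yaw] about the fixed x, y, z axes, in that order (R = Rz(yaw) Ry(pitch) Rx(roll)).
In Python, from station import ctrl gives the robot as it stands.
- The arm moves only by the tool pendant, called after "Emit:" as name(argument=value, ...), one argument or row to a line, values as JSON. Schema: {"type":"object","properties":{"rows":{"type":"object","properties":{"segments":{"type":"array","items":{"type":"array","items":{"type":"number"},"minItems":6,"maxItems":6},"minItems":1,"maxItems":10}},"additionalProperties":false,"required":["segments"]},"finger_gap":{"type":"number"},"clamp_n":{"type":"number"},"only":{"type":"string"},"quiet":{"type":"boolean"},"lines":{"type":"string"}},"required":["rows"],"additionalProperties":false}. rows is an object whose key "segments" holds a list of rows, 1 to 10 of them, each of 6 numbers: dx, dy, dz in a scale on which 1.0 is 0.8 m, then a rotation vector rx, ry, rz in shares of 2 pi rad (1.0 is 2 pi rad); each row shifts and turns the commanded pose from where the row before left it, along the tool's axes as they then stand; what a row does not reach is not made up. A row lasts 1/10 s, in which the tool goes at most 0.05 m and 0.15 rad, less where a joint would pass 70% of its speed; a pose out of reach is approached as far as the arm can. finger_gap is the finger opening in m, set as the call begins (left out keeps the last). The fingers move at their own pace and stop on an object; clamp_n is the grip in N (left out, the last holds). Time passes only in rows, so rows that do not move let the fingers close. The tool returns the time, the measured TCP pose, the force, the opening and the grip force at its end. only (a regular expression) keeps the lines of the reply that match it, lines (a string "A,B") keeps lines A to B, and quiet returns only ok. A shift or turn number past 1, either way, is cut back to 1. Input that does not fit is refused with a message, and nothing moves.
- ctrl.get_obs(): the state, without advancing time (a new reading comes with each control period).
- ctrl.camera(name): name is "scene" or "top" or "wrist"; returns a dict with "pixels" (384x512x3 uint8, blue, green, red), "fx", "fy", "cx", "cy" (pixels), "k1" (the pictures are not rectified: a ray, as slopes to the right and down, at radius r is drawn at 1 + k1 r^2 times it, then the intrinsics apply), "extrinsics" (4x4, takes a point from camera to world coordinates). Camera axes: x right, y up, looking along -z (the intrinsics and any distortion apply to the point x, -y, -z); pixel columns grow to the right and rows downward; lengths in m; the calibration is good to about 2 mm. A picture is of the moment at which its call begins. There is no depth.
- ctrl.hand_in(): hands the job in; it is judged then, once.
The state is a dict: "time_s": time; "qpos": joint angles; "joint_vel": joint speeds; "tau": joint torques, N m; "ee_pos": TCP position; "eef_rot": TCP orientation; "force": force on the tool from outside, world axes, zero at the start; "moment": the same for the moment, N m; "grip_width": finger opening in m; "grip_force": force on a finger pad.
Only numpy, scipy, OpenCV 4.12 (cv2) and the standard library are available. Lean on these libraries where they do the work, as an engineer would, in place of code of your own. Each camera call takes 0.05 s, during which the arm holds its last target. There are 200 camera calls.

## Task

Set the row of tilt-out parts bins up for the next job: push the narrow bin that was left hanging open back until it clicks shut, and tip the wide bin with the large solenoids forward, all the way out to its stop. Leave the other two narrow bins shut.

Things in the scene. Friction and masses are not known exactly. Their poses are not given: they have to be found in the camera images.
- ajar_tab (a point): Pull tab (50 mm wide, 8 thick) atop the front of the narrow bin (70 wide) left hanging open, tilt 0.35 to 0.70 rad. Point: mid-thickness, 15 mm below the tab's top edge. Axes: z up the front panel; y along the level pivot, which is 135 mm below the point along -z; x square to the panel, into the case. Tilt = z from vertical: 0 shut, 0.70 at the stop, leaning to -x, towards the robot.
- wide_tab (a point): Pull tab (70 mm wide, 8 thick) of the only wide bin (100 wide), shut; same point, axes and pivot. When shut, a tab's top 32 mm stand above its case, with free room in front of it and behind it (the case top's first 45 mm behind the front are open, the rest is flat). A bin stays at the angle where it is left; moving it takes 0.5 to 3 N at the tab, plus the catch near shut.
- spare_a_tab (a point): Pull tab of a third bin, narrow, like the open one but shut; to stay shut. A loose solenoid 32 mm thick lies on its case, towards the back. All bins are blue plastic and have a spring catch, felt below a tilt of 0.19 rad and passed at about 0.10 with 3 to 7 N at the tab, either way; let go within about 8 mm of shut at the tab, a bin clicks and draws itself home.
- spare_b_tab (a point): Pull tab of the fourth bin, narrow, like the open one but shut; to stay shut. The bins sit in grey cases 120 mm deep, 130 tall, as wide as their bins, side by side at 115 mm spacing in any order, on a plywood plinth 18 mm high. Case tops are 148 mm, pivots 30 mm and tab tops when shut 180 mm above the table; the fronts face the robot.

How it is judged:
At the end, for the whole second after the job is handed in: The narrow bin that hung open is clicked shut (tilt under 0.05 rad), the wide bin is tipped out to within 0.18 rad (10 degrees) of its stop (tilt over 0.52 rad), and the other two narrow bins are shut (tilt under 0.05 rad) (angle between each of ajar_tab, spare_a_tab, spare_b_tab's own z axis and vertical below 0.05 rad and angle between wide_tab's own z axis and vertical above 0.52 rad); the robot touches nothing.
It fails at once if one of the two other narrow bins is pulled open (angle between any of spare_a_tab, spare_b_tab's own z axis and vertical above 0.15 rad).
It also fails if it takes over 38 s, if anything falls off the work surface, if the arm or the gripper's body presses on something with over 40 N, if the wrist force passes 120 N, or if a joint passes its speed limit or range.

## Working session

There is one attempt and no reset: what is moved stays moved. The work goes in short steps, Python scripts to look and compute and a tool call to move; the robot and the scene stay as the last step left them, time stands still between calls to the robot, and variables do not carry over. Pictures are saved under pics/ and viewed, at most 10 in all, crops included, and the job is handed in when it is done.

```bash
ls; mkdir -p pics
```

Run:
```python
from station import ctrl
import cv2, numpy as np
for n in ("scene","top"):
    c=ctrl.camera(n); cv2.imwrite(f"pics/{n}0.png",c["pixels"]); np.save(f"{n}0.npy",c,allow_pickle=True)
    print(n,c["fx"],c["k1"],np.round(c["extrinsics"],3).tolist())
o=ctrl.get_obs(); print(o["time_s"],o["ee_pos"],o["eef_rot"],ctrl.tip_extent)
```

```text
pics
station.py
scene 405.8392157014565 -0.02227745616518988 [[-0.051, -0.642, 0.765, 1.165], [0.999, -0.038, 0.035, 0.034], [0.006, 0.765, 0.644, 0.666], [0.0, 0.0, 0.0, 1.0]]
top 447.35587853131824 -0.0897005105537018 [[0.011, 0.98, -0.197, 0.433], [-1.0, 0.011, -0.0, -0.002], [0.002, 0.197, 0.98, 1.084], [0.0, 0.0, 0.0, 1.0]]
0.1 [0.21904074 0.50428097 0.22695625] [-3.14058300e+00 -6.61429551e-05  2.73176345e+00] 0.022
```

View pics/scene0.png

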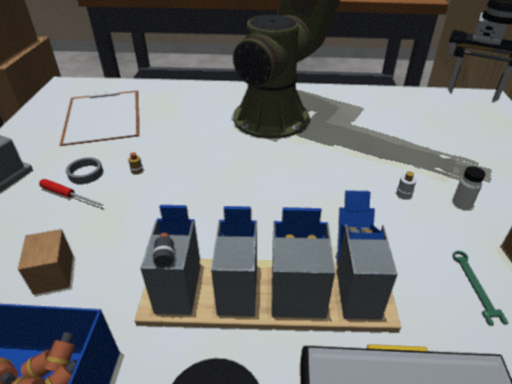

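View pics/top0.png

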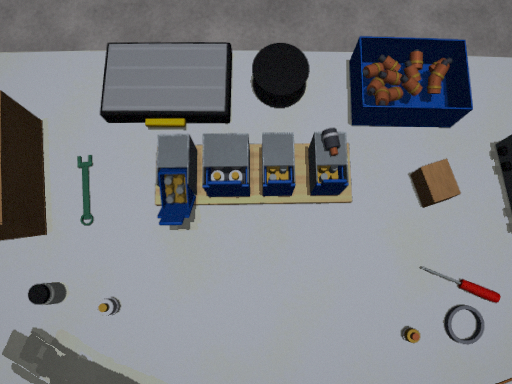

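The scene view (from behind the cases) shows the tabs near (174,214), (238,214), (301,214) and the open one at (357,200). The top view shows, left to right (from +y to -y), the open bin (175,210), the wide one (227,190), a spare (278,190) and the one with the solenoid (328,190).

Create h.py:
```python
import numpy as np, cv2
def ray(c,u,v):
    K=np.array([[c["fx"],0,c["cx"]],[0,c["fy"],c["cy"]],[0,0,1]])
    p=cv2.undistortPoints(np.array([[[u,v]]],float),K,np.array([c["k1"],0,0,0]))[0,0]
    E=c["extrinsics"]; return E[:3,3],E[:3,:3]@np.array([p[0],-p[1],-1])
def plane(c,u,v,z):
    o,d=ray(c,u,v); return o+d*(z-o[2])/d[2]
def tri(c1,p1,c2,p2):
    o1,d1=ray(c1,*p1);o2,d2=ray(c2,*p2)
    A=np.c_[d1,-d2]; s=np.linalg.lstsq(A,o2-o1,rcond=None)[0]
    a=o1+d1*s[0];b=o2+d2*s[1]; return (a+b)/2,np.linalg.norm(a-b)
def blue(im):
    h=cv2.cvtColor(im,cv2.COLOR_BGR2HSV); return cv2.inRange(h,(105,110,30),(130,255,255))
```

Run:
```python
import numpy as np,cv2
from h import *
T=[np.load(f"{n}0.npy",allow_pickle=True).item() for n in("top","scene")]
a=cv2.resize(T[0]["pixels"][125:228,150:355],None,fx=3.9,fy=3,interpolation=cv2.INTER_CUBIC)
a=cv2.resize(T[0]["pixels"][130:228,150:355],(800,382),interpolation=cv2.INTER_CUBIC)
b=cv2.resize(T[1]["pixels"][188:240,150:400],(800,166),interpolation=cv2.INTER_CUBIC)
cv2.imwrite("pics/crop.png",np.vstack([a,b]))
for c,n,roi in((T[0],"top",(150,130,205,100)),(T[1],"scene",(150,185,250,80))):
    x,y,w,h=roi; m=np.zeros((384,512),np.uint8); m[y:y+h,x:x+w]=blue(c["pixels"])[y:y+h,x:x+w]
    k,l,s,ce=cv2.connectedComponentsWithStats(m)
    print(n,[r.tolist() for r in s[1:] if r[4]>40])
```

```text
top [[311, 165, 37, 30, 528], [203, 167, 47, 30, 754], [263, 166, 32, 30, 540], [158, 168, 38, 57, 1085]]
scene [[338, 191, 47, 72, 1446], [157, 205, 37, 30, 813], [220, 206, 36, 31, 860], [274, 208, 53, 31, 1220]]
```

View pics/crop.png

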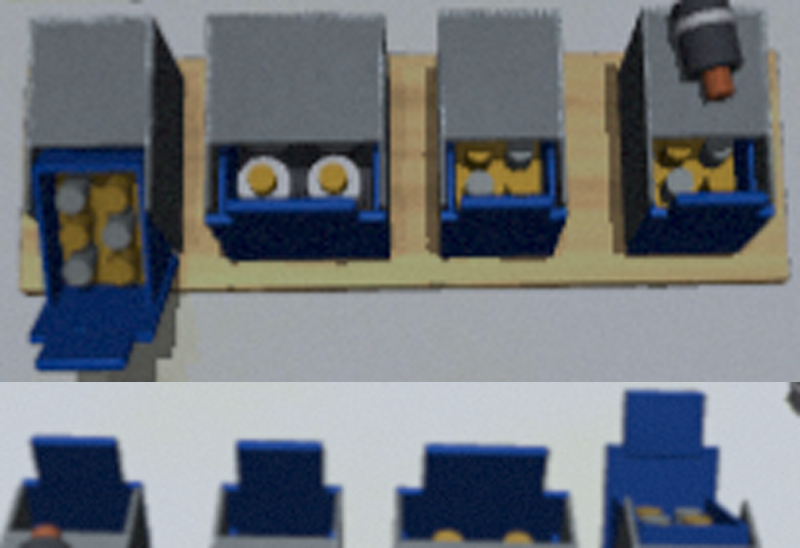

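Crop: the wide tab's top edge runs (228,205)-(357,201) in the top part and (428,449)-(547,452) in the scene part. The ajar tab's edge is at (38,363)-(128,365) and (627,393)-(704,395), and the two spare tabs are also clear.

Run:
```python
import numpy as np
from h import *
T,S=[np.load(f"{n}0.npy",allow_pickle=True).item() for n in("top","scene")]
t=lambda U,V:((U+.5)/3.9-.5+150,(V+.5)/3.9-.5+130)
s=lambda U,V:((U+.5)/3.2-.5+150,(V-382+.5)/3.2-.5+188)
P={"ajar":[(38,363),(128,365),(704,395),(627,393)],
"wide":[(228,206),(357,203),(547,451),(426,449)],
"b":[(455,206),(551,203),(322,445),(238,444)],
"a":[(666,203),(760,199),(116,441),(32,440)]}
for n,(a,b,c,d) in P.items():
    L=tri(T,t(*a),S,s(*c));R=tri(T,t(*b),S,s(*d));print(n,L[0].round(4),round(L[1],4),R[0].round(4),round(R[1],4),"w",np.linalg.norm(L[0]-R[0]).round(4),((L[0]+R[0])/2).round(4))
```

```text
ajar [0.5452 0.2133 0.1537] 0.0016 [0.5449 0.1655 0.1527] 0.0032 w 0.0478 [0.545  0.1894 0.1532]
wide [0.6276 0.1104 0.1772] 0.0011 [0.6299 0.0424 0.1773] 0.0025 w 0.068 [0.6288 0.0764 0.1772]
b [ 0.6292 -0.0127  0.1767] 0.0035 [ 0.6312 -0.0617  0.1767] 0.0007 w 0.0491 [ 0.6302 -0.0372  0.1767]
a [ 0.6326 -0.1267  0.1765] 0.0065 [ 0.6351 -0.1754  0.177 ] 0.0031 w 0.0488 [ 0.6338 -0.151   0.1768]
```

Checks: tab tops come out at 0.177 m, where 0.180 is stated. Widths are 48, 68, 49 and 49 mm, and the spacing is 114 mm. The row yaw is about +0.022 and the ajar tilt about 0.58 rad. I'll start by aligning the tool with the row, with the fingers closed.

The rows are not in the units I measure in: shifts go in shares of 0.8 m and turns go in shares of 2 pi rad. I convert before sending: -0.036 m is -0.045, -0.03 m is -0.0375, -0.145 rad is -0.0231.

Emit:
pendant(
  rows={"segments": [[0, 0, 0, 0, 0, -0.0231], [0, 0, 0, 0, 0, -0.0231], [0, 0, 0, 0, 0, -0.0231], [-0.0375, -0.045, 0, 0, 0, 0], [-0.0375, -0.045, 0, 0, 0, 0], [-0.0375, -0.045, 0, 0, 0, 0], [-0.0375, -0.045, 0, 0, 0, 0], [-0.0375, -0.045, 0, 0, 0, 0], [-0.0375, -0.045, 0, 0, 0, 0], [0, 0, 0, 0, 0, 0]]},
  finger_gap=0,
  clamp_n=20,
)

```text
time_s: 1.1
ee_pos: [0.4071, 0.2896, 0.2272]
eef_rot: [-3.141, -0.0, -3.121]
force: [-0.2, 0.1, -0.5]
grip_width: 0.0175
grip_force: 0.0
```

To row units: 0.035 m is 0.0438, -0.034 m is -0.0425.

Emit:
pendant(
  rows={"segments": [[-0.0313, -0.0425, 0, 0, 0, 0], [-0.0313, -0.0425, 0, 0, 0, 0], [-0.0313, -0.0425, 0, 0, 0, 0], [0, 0, 0.0438, 0, 0, 0], [0, 0, 0.04, 0, 0, 0], [0, 0, 0, 0, 0, 0], [0, 0, 0, 0, 0, 0]]},
)

```text
time_s: 1.8
ee_pos: [0.482, 0.1935, 0.1611]
eef_rot: [-3.141, -0.0, -3.116]
force: [-0.7, -0.3, -0.3]
grip_width: 0.0008
grip_force: 0.0
```

Run:
```python
from station import ctrl
import cv2,numpy as np
a=ctrl.camera("scene")["pixels"][150:330,130:420]; b=ctrl.camera("wrist")["pixels"]
cv2.imwrite("pics/p4.png",np.vstack([cv2.resize(a,(480,298)),cv2.resize(b,(480,300))[:300]]))
```

```text
(no output)
```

View pics/p4.png

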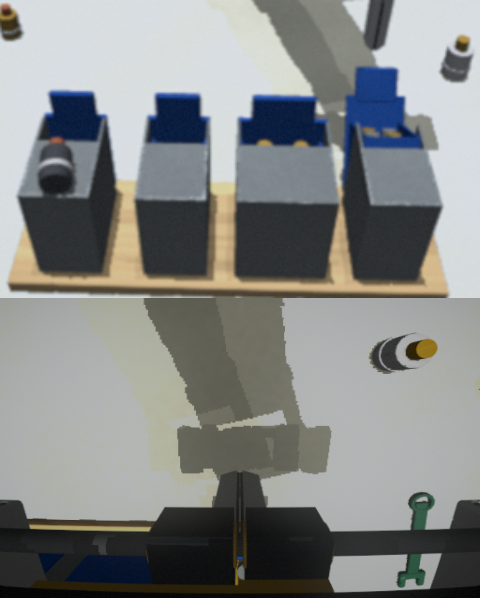

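The closed fingers stand just in front of the ajar tab, at (378,25) in the upper part against the tab at (376,85). Next I push forward.

To row units: -0.02 m is -0.025, -0.004 m is -0.005.

Emit:
pendant(
  rows={"segments": [[-0.025, -0.005, 0, 0, 0, 0], [-0.025, 0, 0, 0, 0, 0], [-0.0188, 0, 0, 0, 0, 0], [-0.0188, 0, 0, 0, 0, 0], [-0.0188, 0, 0, 0, 0, 0], [-0.0188, 0, 0, 0, 0, 0], [-0.0125, 0, 0, 0, 0, 0], [0, 0, 0, 0, 0, 0]]},
)

```text
time_s: 2.7
ee_pos: [0.5931, 0.1921, 0.1619]
eef_rot: [3.141, 0.002, -3.116]
force: [0.3, -0.7, 0.1]
grip_width: 0.0006
grip_force: 0.0
```

To row units: -0.007 m is -0.0088, -0.006 m is -0.0075.

Emit:
pendant(
  rows={"segments": [[-0.0088, 0, 0, 0, 0, 0], [-0.0088, 0, 0, 0, 0, 0], [-0.0075, 0, 0, 0, 0, 0], [0, 0, 0, 0, 0, 0]]},
)

```text
time_s: 3.1
ee_pos: [0.6124, 0.1923, 0.1606]
eef_rot: [3.142, -0.001, -3.116]
force: [0.0, 0.3, -0.1]
grip_width: 0.0007
grip_force: 0.0
```

Run:
```python
from station import ctrl
import cv2,numpy as np
a=ctrl.camera("scene")["pixels"][170:290,140:400]; b=ctrl.camera("top")["pixels"][120:230,140:360]
cv2.imwrite("pics/p5.png",np.vstack([cv2.resize(a,(600,277)),cv2.resize(b,(600,300))]))
```

```text
(no output)
```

View pics/p5.png

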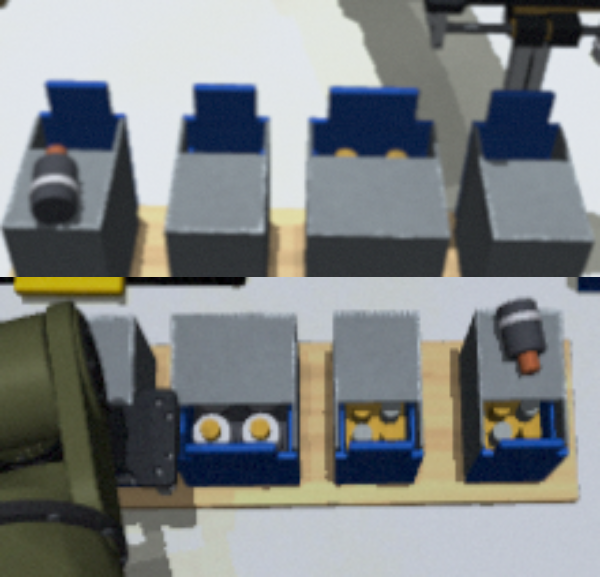

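The open bin's tab, at (522,97), now stands level with the others and looks shut. I'll back off, lift, and cross to behind the wide tab.

To row units: -0.04 m is -0.05, 0.02 m is 0.025.

Emit:
pendant(
  rows={"segments": [[0.025, 0, 0, 0, 0, 0], [0, 0, -0.05, 0, 0, 0], [0, 0, -0.0438, 0, 0, 0], [-0.0238, -0.0488, 0, 0, 0, 0], [-0.0238, -0.0488, 0, 0, 0, 0], [-0.0238, -0.0488, 0, 0, 0, 0], [0, 0, 0, 0, 0, 0]]},
)

```text
time_s: 3.9
ee_pos: [0.6535, 0.0717, 0.2349]
eef_rot: [-3.141, -0.0, -3.121]
force: [0.3, 0.6, -0.3]
grip_width: 0.0005
grip_force: 0.0
```

Run:
```python
from station import ctrl
import cv2,numpy as np
from h import *
S=ctrl.camera("scene");b=ctrl.camera("top")
np.save("s1.npy",S,allow_pickle=True)
cv2.imwrite("pics/p6.png",np.vstack([cv2.resize(S["pixels"][130:290,140:400],(600,369)),cv2.resize(b["pixels"][130:215,140:360],(600,231))]))
```

```text
(no output)
```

View pics/p6.png

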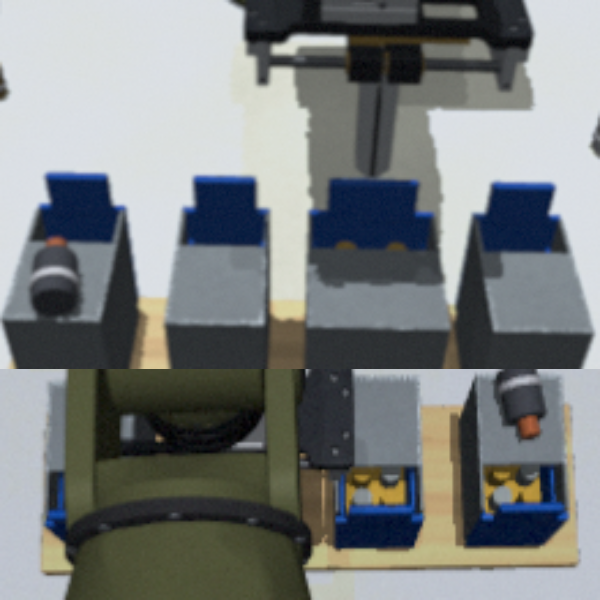

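All four bins are shut. The fingertips, at (373,175), stand over the wide tab (373,183) and behind it by calculation. Next I go down and start the pull.

To row units: 0.03 m is 0.0375, 0.004 m is 0.005.

Emit:
pendant(
  rows={"segments": [[0, 0.005, 0.0375, 0, 0, 0], [0, 0, 0.0375, 0, 0, 0], [0, 0, 0, 0, 0, 0]]},
)

```text
time_s: 4.3
ee_pos: [0.65, 0.0815, 0.1716]
eef_rot: [-3.141, -0.006, -3.115]
force: [0.0, 0.4, -0.6]
grip_width: 0.0002
grip_force: 0.0
```

To row units: 0.01 m is 0.0125, 0.008 m is 0.01.

Emit:
pendant(
  rows={"segments": [[0.0125, 0, 0, 0, 0, 0], [0.01, 0, 0, 0, 0, 0], [0.01, 0, 0.0013, 0, 0, 0], [0.0125, 0, 0.0025, 0, 0, 0], [0.0125, 0, 0.0038, 0, 0, 0], [0, 0, 0, 0, 0, 0]]},
)

```text
time_s: 4.9
ee_pos: [0.6053, 0.0795, 0.1708]
eef_rot: [3.142, 0.001, -3.116]
force: [0.2, -0.4, 0.4]
grip_width: 0.0004
grip_force: 0.0
```

To row units: 0.01 m is 0.0125, 0.006 m is 0.0075.

Emit:
pendant(
  rows={"segments": [[0.0125, 0, 0.0038, 0, 0, 0], [0.0125, 0, 0.005, 0, 0, 0], [0.0125, 0, 0.0063, 0, 0, 0], [0.0075, 0, 0.0038, 0, 0, 0], [0, 0, 0, 0, 0, 0]]},
)

```text
time_s: 5.4
ee_pos: [0.5697, 0.0783, 0.1547]
eef_rot: [-3.142, -0.0, -3.116]
force: [0.1, 0.1, -0.3]
grip_width: 0.0003
grip_force: 0.0
```

Run:
```python
from station import ctrl
import cv2,numpy as np
S=ctrl.camera("scene")
cv2.imwrite("pics/p7.png",cv2.resize(S["pixels"][150:290,140:400],(600,323)))
```

```text
(no output)
```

View pics/p7.png

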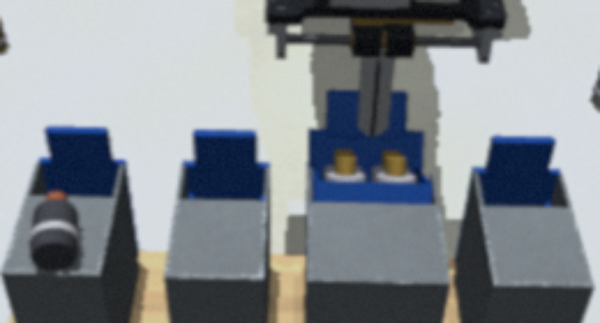

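The wide bin is following: its tab is at (367,110) with the fingers behind it at (373,130). I'll go on to the stop.

To row units: 0.005 m is 0.0063, 0.004 m is 0.005.

Emit:
pendant(
  rows={"segments": [[0.0063, 0, 0.0038, 0, 0, 0], [0.005, 0, 0.0025, 0, 0, 0], [0, 0, 0, 0, 0, 0]]},
)

```text
time_s: 5.75
ee_pos: [0.561, 0.0779, 0.1494]
eef_rot: [3.142, 0.001, -3.116]
force: [3.1, -0.1, -0.5]
grip_width: 0.0007
grip_force: 0.9
```

To row units: 0.003 m is 0.0038, 0.001 m is 0.0013.

Emit:
pendant(
  rows={"segments": [[0.0038, 0, 0.0013, 0, 0, 0], [0, 0, 0, 0, 0, 0]]},
)

```text
time_s: 5.95
ee_pos: [0.5598, 0.0779, 0.1496]
eef_rot: [3.141, 0.006, -3.117]
force: [12.7, 0.0, 0.9]
grip_width: 0.0005
grip_force: 5.2
```

The force has risen to 12.7 N, so the bin is at its stop. I'll back off and lift clear.

To row units: 0.045 m is 0.0563, -0.04 m is -0.05.

Emit:
pendant(
  rows={"segments": [[-0.015, 0, -0.005, 0, 0, 0], [0, 0, -0.0375, 0, 0, 0], [0, 0, -0.05, 0, 0, 0], [0, 0, -0.05, 0, 0, 0], [0.05, 0, -0.0375, 0, 0, 0], [0.0563, 0, 0, 0, 0, 0], [0.0563, 0, 0, 0, 0, 0], [0.0563, 0, 0, 0, 0, 0], [0.0563, 0, 0, 0, 0, 0], [0, 0, 0, 0, 0, 0]]},
)

```text
time_s: 6.95
ee_pos: [0.3466, 0.0726, 0.2931]
eef_rot: [3.141, 0.001, -3.116]
force: [1.4, 0.1, -0.1]
grip_width: 0.0003
grip_force: 0.0
```

Run:
```python
from station import ctrl
import cv2,numpy as np
S=ctrl.camera("scene");b=ctrl.camera("top")
for n,c in(("scene2",S),("top2",b)): np.save(n+".npy",c,allow_pickle=True)
cv2.imwrite("pics/p8.png",np.vstack([cv2.resize(S["pixels"][170:270,140:400],(800,308)),cv2.resize(b["pixels"][140:220,140:360],(800,291))]))
```

```text
(no output)
```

View pics/p8.png

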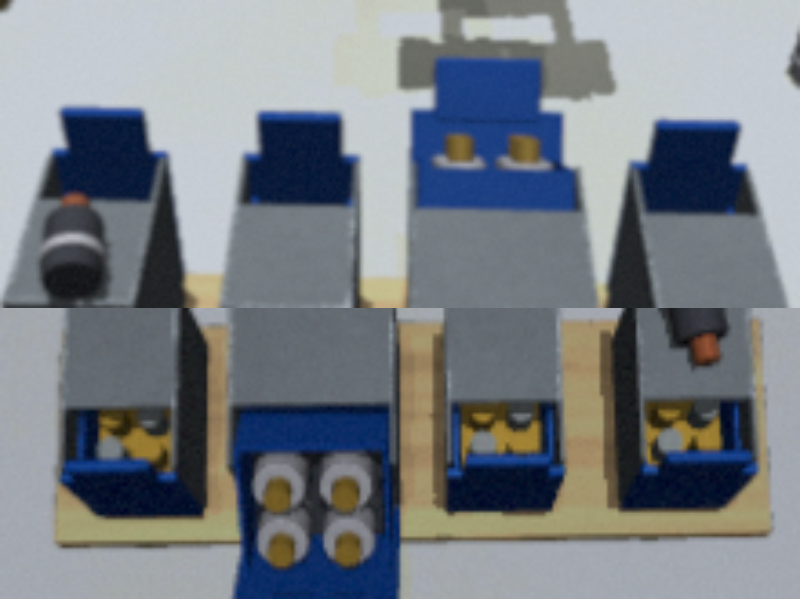

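The wide bin is at its stop. The formerly open bin's edge runs (82,466)-(168,462) in the top part and (658,124)-(739,126) in the scene part. I'll check both tilts numerically.

Run:
```python
import numpy as np
from h import *
T,S=[np.load(f"{n}2.npy",allow_pickle=True).item() for n in("top","scene")]
t=lambda U,V:((U+.5)/3.636-.5+140,(V-308+.5)/3.636-.5+140)
s=lambda U,V:((U+.5)/3.077-.5+140,(V+.5)/3.077-.5+170)
for n,(a,b,c,d) in {"ajar":[(82,466),(168,462),(739,126),(658,124)],"b":[(460,464),(552,461),(342,116),(260,115)],"a":[(662,461),(750,457),(143,112),(62,110)]}.items():
    L=tri(T,t(*a),S,s(*c));R=tri(T,t(*b),S,s(*d));print(n,L[0].round(4),R[0].round(4),((L[0]+R[0])/2).round(4))
# wide: top edge mid from scene view, on the arc about the pivot
o,d=ray(S,*s(488,60)); px=.6288
for z in (.13,.14,.145,.15,.16):
    p=o+d*(z-o[2])/d[2]; print(p.round(3),"r",np.hypot(px-p[0],z-.03).round(4),"tilt",np.arctan2(px-p[0],z-.03).round(3))
```

```text
ajar [0.626  0.2109 0.1772] [0.6285 0.1625 0.1786] [0.6272 0.1867 0.1779]
b [ 0.629  -0.0121  0.1765] [ 0.6311 -0.0622  0.1766] [ 0.63   -0.0371  0.1765]
a [ 0.6323 -0.1279  0.1764] [ 0.6347 -0.1767  0.1777] [ 0.6335 -0.1523  0.177 ]
[0.517 0.076 0.13 ] r 0.1502 tilt 0.842
[0.529 0.075 0.14 ] r 0.1486 tilt 0.738
[0.535 0.074 0.145] r 0.1485 tilt 0.685
[0.541 0.074 0.15 ] r 0.1487 tilt 0.632
[0.553 0.073 0.16 ] r 0.1505 tilt 0.528
```

```bash
python3 -c "
from station import ctrl
print(ctrl.hand_in())"
```

```text
the job is handed in; nothing more can be done
None
```

The open narrow bin is pushed shut, the wide bin is tipped out to its stop (about 0.68 rad), and the other two narrow bins measured unmoved and shut; I handed the job in at about 7 s with the arm clear, and no verdict was returned.

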